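Hold the brown test panel up to the inspection lamp

TASK

Take the brown-coated test panel by its bare wooden end, without touching the coating with the fingers, and draw it straight up out of the rack until it is clear. Then bring it in under the head of the inspection lamp with the coating turned up to the light and the panel leaning half-way between upright and flat (about 45 degrees), the middle of the coating below the middle of the lens and at least 12 cm above the bench. Finish while still holding it there, motionless, without having touched the lamp or disturbed the other panels or anything else on the bench.

Things in the scene. Friction and masses are not known exactly. Their poses are not given: they have to be found in the camera images.
- brown_panel: Panel to inspect: wood, 12 mm thick (x), 80 wide (y), 150 long (z), about 100 g, standing on end in a rack slot, its lower end 12 mm and its top 162 mm above the bench. Origin: centre of its lower end face. +x points out of the coated front, +z to the bare end. The front is dark brown from the lower end to z = 100 mm; the rest and the back are pale wood. A brown dab marks the top edge.
- brown_panel_grip (a point): Middle of the bare end of the brown panel, 125 mm above its lower end, in its middle plane. The bare wood reaches from 25 mm below to 25 mm above this point; grip it across the 12 mm thickness (panel x). While in the rack, at least 60 mm are free in front of and behind it.
- brown_panel_coat: The panel's brown coating, moving with it: 80 mm (y) by 100 mm (z), flush with the bare wood. Origin: middle of the coated surface, 50 mm from the panel's lower end and 6 mm in front of its middle plane. +x points out of the coated surface, +z to the bare end.
- white_panel: A like panel with a white coating, in another slot of the same rack. Same size, origin and axes. To be left alone.
- blue_panel: A like panel with a blue coating, in another slot of the same rack. Same size, origin and axes. To be left alone.
- rack: Panel rack, fixed: grey base 236 x 124 x 12 mm, two white slotted combs, tops 52 mm above the bench. Origin: centre of its underside. Five 15 mm slots at x = -80, -40, 0, 40, 80 mm; the panels stand in the first, third and fifth in any order (1.5 mm play each side), coated faces to the rack's +x, which points away from the robot, within 30 degrees of world x. Low side rails keep them central.
- lamp: Inspection lamp, standing firm: black round foot 210 mm across to the robot's left, spring arm rising to 660 mm, black head held out 360 mm to the lamp's -y. The head is 125 (x) by 190 mm (y), 460 to 555 mm above the bench, with a red knob 18 mm out on its +x side. Below it only a white board, 16 mm thick, 180 x 240 mm, lies on the bench. Origin: centre of the foot's underside.
- lamp_lens (a point): The middle of the lamp head's opening, level with the lower rim of the head, 460 mm above the bench. The light shines straight down from here. Which way round the panel leans below it does not matter, as long as the coating faces up.
- jar_green: Closed green paint jar, 62 mm across, 74 mm high, standing. Origin: centre of its underside. A bystander.
- jar_red: Closed red paint jar, 62 mm across, 74 mm high, standing. Origin: centre of its underside. A bystander.
- gloss_meter: Grey hand instrument, 135 x 50 x 68 mm, lying on the bench. Origin: centre of its underside. A bystander.
- film_applicator: Dark steel coating applicator, 50 x 99 x 36 mm, on the bench. Origin: below its centre, at bench height. A bystander.
- oak_board: Oak sample board, 100 x 130 x 24 mm, lying on the bench. Origin: centre of its underside. A bystander.

How it is judged (in metres and radians):
On the way:
1. the brown panel is held by the fingers, drawn straight up (within 15 degrees of upright) and clear of the rack, its lower end at least 8 mm above the combs (z of brown_panel in the frame of rack above 0.06 m and angle between brown_panel's own z axis and vertical below 0.26 rad and contact force between brown_panel and the fingers above 1 N), for 0.2 s.
At the end, for the whole second after the job is handed in: The fingers alone hold the brown panel, still: middle of the coating within 50 mm sideways of the lens middle, 120 mm or more above the bench and below the head; coating facing up, panel leaning 45 degrees, give or take 13; the other two panels stand in their slots (contact force between brown_panel and the fingers above 1 N and horizontal distance between brown_panel_coat and lamp_lens below 0.05 m and height (world z) of brown_panel_coat between 0.12 and 0.4 m and angle between brown_panel_coat's own x axis and vertical between 0.55 and 1.02 rad and linear speed of brown_panel below 0.03 m/s and angular speed of brown_panel below 0.2 rad/s and contact force between brown_panel and lamp below 0.2 N and contact force between brown_panel and rack below 0.2 N and distance of each of white_panel, blue_panel from where it was at the start of the episode below 0.02 m and angle between each of white_panel, blue_panel's own z axis and vertical below 0.3 rad); the arm keeps its last pose, push and grip.
It fails at once if the fingers touch the brown coating (contact force between brown_panel_coat and the fingers above 0.5 N).
It fails at once if the lamp is touched (more than 0.5 N) (contact force between lamp and anything else above 0.5 N).
It fails at once if another panel is shifted by more than 20 mm or knocked over (distance of any of white_panel, blue_panel from where it was at the start of the episode above 0.02 m or angle between any of white_panel, blue_panel's own z axis and vertical above 0.3 rad).
It fails at once if another thing on the bench is shifted by more than 30 mm (distance of any of jar_green, jar_red, gloss_meter, film_applicator, oak_board from where it was at the start of the episode above 0.03 m).
It also fails if it takes over 38 s, if anything falls off the work surface, if the arm or the gripper's body presses on something with over 40 N, if the wrist force passes 120 N, or if a joint passes its speed limit or range.

ROBOT

A 6-joint arm with a two-finger parallel gripper is mounted at the origin on the work surface. World frame = base frame: x ahead of the robot, y to its left, z up, the work surface at z = 0. Lengths are in mm, angles in degrees, forces in N, time in s.
With the tool pointing down it reaches from about 350 to 850 mm from the base axis. Payload 8.1 kg.
Tool frame: the origin (TCP) lies between the finger pads; the fingertips stand 25 mm ahead of it and the grasp point (between the pads) lies 6 mm ahead of it (r.tcp_to_tips is the distance from the TCP to the fingertips, in mm); z points along the fingers, y is the line along which they close (so a half turn about z gives the same grasp; the last joint's range is limited). The gripper opens to 85 mm and grips with 20 to 120 N. Pads are 22 mm wide; open, the fingers measure 114 mm over their backs; the gripper's body (76 mm by 85 mm) begins 54 mm behind the grasp point. The pads swing forward as they close: fully open they stand 13 mm farther back than shut.
Start: joints at [63.346, 7.471, 85.268, -0, 87.261, -4.893], TCP at [222.42, 557.256, 256.292] pointing down, gripper open.
Joint ranges: [-169.43, 169.43], [-51.17, 129.36], [1.28, 143.12], [-76.62, 256.62], [0, 156.53], [-152.29, 152.29]. Speed limits (degrees/s): [136.94, 136.94, 159.86, 180, 180, 180].

INTERFACE

Orientations are given as [roll, pitch, yaw] about the fixed x, y, z axes, in that order (R = Rz(yaw) Ry(pitch) Rx(roll)).
In Python, from bench import r gives the robot as it stands.
- The arm moves only by the tool apply_moves, never from a script. Its arguments are lists of equal length, an entry for each row: "angular": the turn, a rotation vector about the world's x, y, z in units of 8 degrees (1.0 is 8 degrees), a list of three; "travel": the shift along the world's x, y, z in units of 40 mm (1.0 is 40 mm), a list of three; "jaw": the opening, from 0 (shut) to 1 (fully open). A call has 1 to 20 rows; each row shifts and turns the commanded pose from where the row before left it; what a row does not reach is not made up. A row lasts 1/8 s, in which the tool goes at most 62.5 mm and 10.7 degrees, less where a joint would pass 70% of its speed; a pose out of reach is approached as far as the arm can. A call is refused whole if a number of a shift passes 1 or a number of a turn 1, either way. A call with a gripper value outside its range is refused whole. The fingers move at their own pace and stop on an object; "force" is the grip in N (left out, the last holds). Time passes only in rows, so rows that do not move let the fingers close. It gives the time, the measured TCP pose, the force, the opening and the grip force at its end, in the units of the state.
- r.sense(): the state, without advancing time (a new reading comes with each control period).
- r.snapshot(name): name is "side" or "top" or "wrist"; returns a dict with "color" (480x640x3 uint8, red, green, blue), "fx", "fy", "cx", "cy" (pixels), "R" (3x3) and "t" (3): a world point X has camera coordinates R X + t; the wrist camera has in their place "mount" (4x4, takes a point from camera to tool coordinates, whose origin is the TCP and whose axes are the flange's). Camera axes: x right, y down, z forward; pixel columns grow to the right and rows downward; lengths in mm; the calibration is good to about 2 mm. A picture is of the moment at which its call begins: read the wrist's pose just before it. There is no depth.
- r.hand_in(): hands the job in; it is judged then, once.
The state is a dict: "time": time; "joint_pos": joint angles; "qd": joint speeds; "joint_efforts": joint torques, N m; "tool_pos": TCP position; "tcp_rot": TCP orientation; "ft_force": force on the tool from outside, world axes, zero at the start; "wrist_torque": the same for the moment, N m; "finger_gap": finger opening in mm; "grip_force": force on a finger pad.
Only numpy, scipy, OpenCV 4.12 (cv2) and the standard library are available. Lean on these libraries where they do the work, as an engineer would, in place of code of your own. Each camera call takes 0.05 s, during which the arm holds its last target. There are 200 camera calls.

## Working session

There is one attempt and no reset: what is moved stays moved. The work goes in short steps, Python scripts to look and compute and a tool call to move; the robot and the scene stay as the last step left them, time stands still between calls to the robot, and variables do not carry over. Pictures are saved under pics/ and viewed, at most 10 in all, crops included, and the job is handed in when it is done.

Besides the shell and the picture viewer there is one more tool, called after ">>>" by a JSON object that holds its "name" and its "arguments". apply_moves: Moves the arm, as the interface text tells. Its arguments: {"type":"object","properties":{"angular":{"type":"array"},"travel":{"type":"array"},"jaw":{"type":"array"},"force":{"type":"number"}},"required":["angular","travel","jaw"]}

```bash
mkdir -p pics; cat > h.py <<'E'
import numpy as np, cv2, pickle
from bench import r
def snap(n,f):
    s=r.snapshot(n); pickle.dump(s,open(f'pics/{f}.pkl','wb')); cv2.imwrite(f'pics/{f}.png',s['color'][:,:,::-1]); return s
def ray(s,u,v):
    R=np.array(s['R']);t=np.array(s['t'])
    d=R.T@np.array([(u-s['cx'])/s['fx'],(v-s['cy'])/s['fy'],1]); return -R.T@t,d
def onz(s,u,v,z):
    c,d=ray(s,u,v); return c+d*(z-c[2])/d[2]
def proj(s,X):
    p=np.array(s['R'])@np.array(X)+np.array(s['t']); return s['fx']*p[0]/p[2]+s['cx'],s['fy']*p[1]/p[2]+s['cy']
E
python3 - <<'E'
from h import *
for n in('top','side'):
    s=snap(n,n+'0'); print(n,ray(s,320,240))
s=snap('wrist','wrist0');print(s['mount'])
E
```

```text
top (array([ 374.09696006,   67.49396976, 1835.51279228]), array([ 0.11253301, -0.03593823, -0.99319928]))
side (array([-289.72182807,   40.96900255, 1341.21166338]), array([ 0.63990917,  0.01568643, -0.76839365]))
[[-1.46776071e-04 -9.56999953e-01 -2.90088035e-01  7.50971457e+01]
 [ 9.99999979e-01 -1.81323713e-04  9.22158568e-05 -2.68523175e-01]
 [-1.40850410e-04 -2.90088016e-01  9.56999960e-01 -1.18319153e+02]
 [ 0.00000000e+00  0.00000000e+00  0.00000000e+00  1.00000000e+00]]
```

View pics/top0.png

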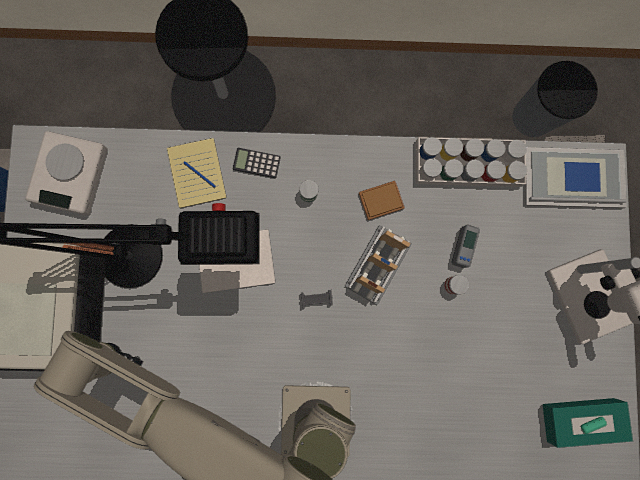

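View pics/side0.png

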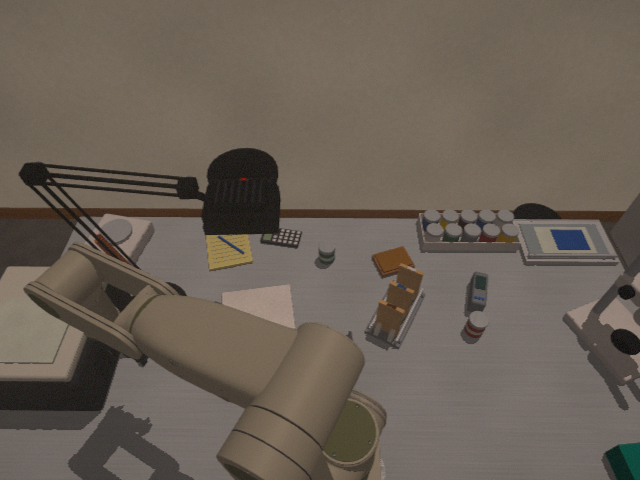

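The top view shows the rack around (378,265), the lamp head at about (219,237) with its red knob at (219,207), and the jars, meter, oak board and applicator around the rack. The side view shows three panel backs at (390,320), (402,292) and (410,277). I'll zoom in on the rack next.

```bash
python3 - <<'E'
from h import *
a=cv2.imread('pics/top0.png')[215:315,335:425]; b=cv2.imread('pics/side0.png')[255:355,355:445]
c=np.hstack([cv2.resize(x,None,fx=4.4,fy=5.5*0.8,interpolation=cv2.INTER_CUBIC) for x in(a,b)])
c=np.clip(c*1.4,0,255).astype('uint8')
cv2.imwrite('pics/crop0.png',c);print(c.shape)
E
```

```text
(440, 792, 3)
```

View pics/crop0.png

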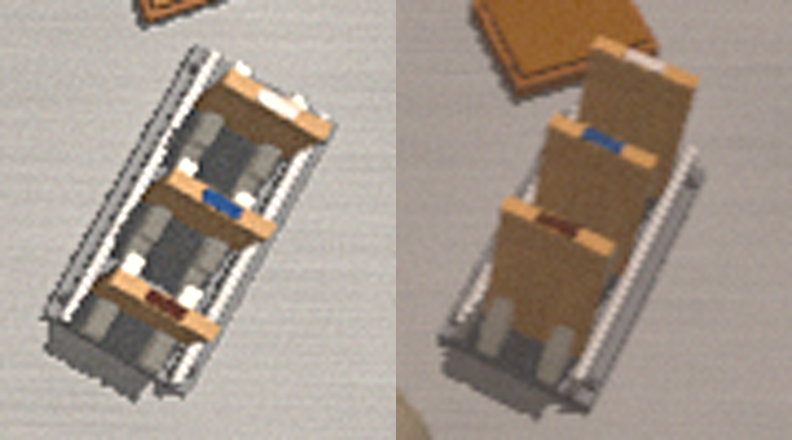

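The brown dab is on the nearest panel, at top pixel (373,284). The blue dab is at (385.5,261) and the white at (398,238).

```bash
python3 - <<'E'
from h import *
s=pickle.load(open('pics/top0.pkl','rb'));s2=pickle.load(open('pics/side0.pkl','rb'))
P=[onz(s,*p,162) for p in[(372.95,283.9),(385.5,261.1),(398.2,238.2)]]
for p in P: print(p.round(1))
d=P[2]-P[0]; print(np.linalg.norm(d),np.degrees(np.arctan2(d[1],d[0])))
q=onz(s2,355+557/4.4,255+224/4.4,162); print('side brown',q.round(1))
# panel ends
for e in [(110,275),(215,335)]: print('edge',onz(s,335+e[0]/4.4,215+e[1]/4.4,162).round(1))
img=cv2.imread('pics/top0.png'); m=(img.max(2)<48).astype('uint8'); m[:, :174]=0;m[:,270:]=0;m[:200]=0;m[272:]=0
m=cv2.morphologyEx(m,cv2.MORPH_OPEN,np.ones((7,7)))
c=max(cv2.findContours(m,0,2)[0],key=cv2.contourArea);rc=cv2.minAreaRect(c);print(rc)
for p in cv2.boxPoints(rc): print(p,onz(s,*p,555).round(0),onz(s,*p,460).round(0))
hsv=cv2.cvtColor(img,40)
for nm,i,sn in(('t',img,s),('s',cv2.imread('pics/side0.png'),s2)):
    x0,y0,x1,y1=(200,195,240,215) if nm=='t' else (230,172,260,186)
    k=i[y0:y1,x0:x1].astype(int); yy,xx=np.nonzero((k[:,:,2]>k[:,:,1]+60)); print(nm,'knob',xx.mean()+x0,yy.mean()+y0,onz(sn,xx.mean()+x0,yy.mean()+y0,508).round(0))
c=np.hstack([cv2.resize(a,(390,390),interpolation=2) for a in(img[190:290,160:280],cv2.imread('pics/side0.png')[140:250,185:300])])
cv2.imwrite('pics/lamp.png',np.clip(c*2.0,0,255).astype('uint8'))
E
```

```text
[ 434.7 -156.2  162. ]
[ 504.7 -193.6  162. ]
[ 575.8 -231.8  162. ]
160.12142601086532 -28.170938044810583
side brown [ 436.4 -429.   162. ]
edge [ 453.  -116.7  162. ]
edge [ 413.8 -189.4  162. ]
((216.0, 237.0), (52.0, 84.0), 90.0)
[174. 211.] [578. 363. 555.] [593. 385. 460.]
[258. 211.] [583. 168. 555.] [599. 175. 460.]
[258. 263.] [462. 163. 555.] [468. 170. 460.]
[174. 263.] [457. 357. 555.] [463. 378. 460.]
t knob 218.5056179775281 206.69662921348313 [599. 267. 508.]
s knob 243.0 178.64285714285714 [619. 270. 508.]
```

View pics/lamp.png

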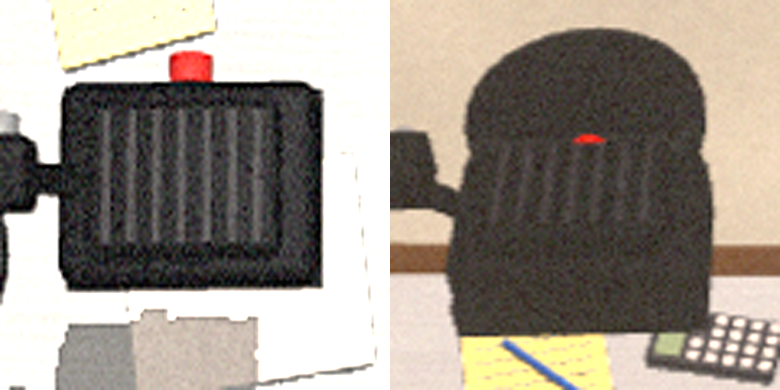

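The head's outline in the top view spans about u 179–259 and v 211–264. In the side view its near lower rim runs from (206,234) to (279,234).

```bash
python3 - <<'E'
from h import *
s=pickle.load(open('pics/top0.pkl','rb'));s2=pickle.load(open('pics/side0.pkl','rb'))
print('brown side',onz(s2,391.6,305.9,162).round(1))
for p in((205.6,234.3),(278.8,233.6)): print('rim side',onz(s2,*p,460).round(0))
for p in((179,264),(259,264)): print('rim top',onz(s,*p,460).round(0),onz(s,*p,555).round(0))
for n in((345,299),(310,190)): print(n,onz(s,*n,40).round(0))
print(r.sense()['tcp_rot'],r.sense()['tool_pos'],r.sense()['finger_gap'])
E
```

```text
brown side [ 433.7 -156.4  162. ]
rim side [461. 354. 460.]
rim side [465. 165. 460.]
rim top [460. 366. 460.] [455. 345. 555.]
rim top [466. 168. 460.] [459. 161. 555.]
(345, 299) [388. -83.  40.]
(310, 190) [743.  39.  40.]
[-1.79919862e+02 -6.76155193e-03  1.58239436e+02] [222.24911853 556.91045907 255.51281969] 85.6836348268223
```

>>> {"name": "apply_moves", "arguments": {"angular": [[0,0,-0.67],[0,0,-0.67],[0,0,-0.67],[0,0,-0.67],[0,0,-0.67],[0,0,-0.67],[0,0,-0.67],[0,0,-0.67],[0,0,-0.67],[0,0,-0.67],[0,0,-0.67],[0,0,-0.67],[0,0,-0.67],[0,0,-0.67],[0,0,-0.67],[0,0,-0.67],[0,0,-0.67],[0,0,-0.67],[0,0,0],[0,0,0]], "travel": [[0.27,-1,0.1],[0.27,-1,0.1],[0.27,-1,0],[0.27,-1,0],[0.27,-1,0],[0.27,-1,0],[0.27,-1,0],[0.27,-1,0],[0.27,-1,0],[0.32,-0.99,0],[0.32,-0.99,0],[0.32,-0.99,0],[0.32,-0.99,0],[0.32,-0.99,0],[0.32,-0.99,0],[0.32,-0.99,0],[0.32,-0.99,0],[0.32,-0.99,0],[0,0,0],[0,0,0]], "jaw": [0.7,0.7,0.7,0.7,0.7,0.7,0.7,0.7,0.7,0.7,0.7,0.7,0.7,0.7,0.7,0.7,0.7,0.7,0.7,0.7], "force": 40}}

```text
time: 2.65
tool_pos: [434.5, -158.8, 263.9]
tcp_rot: [-179.9, -0.0, 61.8]
ft_force: [-0.4, -0.4, 0.3]
finger_gap: 59.6
grip_force: 0.0
```

```bash
cat >> h.py <<'E'
from scipy.spatial.transform import Rotation as Ro
def wcam(s,st):
    T=np.eye(4);T[:3,:3]=Ro.from_euler('xyz',st['tcp_rot'],degrees=True).as_matrix();T[:3,3]=st['tool_pos']
    C=np.linalg.inv(T@np.array(s['mount'])); s=dict(s);s['R']=C[:3,:3];s['t']=C[:3,3];return s
E
python3 - <<'E'
from h import *
st=r.sense();s=wcam(snap('wrist','w1'),st);pickle.dump(s,open('pics/w1.pkl','wb'))
print(st['joint_pos'],st['tool_pos'])
for p in((434.5,-156.3,162),(453,-117,162),(414,-189,162)): print(proj(s,p))
E
```

```text
[-2.64494531e+01 -1.44333330e+01  1.05494890e+02  2.06878363e-02
  8.90038534e+01  1.77743644e+00] [ 434.51010229 -158.83755406  263.90877277]
(np.float64(318.56625412596185), np.float64(243.0327213488597))
(np.float64(314.9675772268862), np.float64(178.21147458799712))
(np.float64(314.89287720148326), np.float64(294.94897879439316))
```

View pics/w1.png

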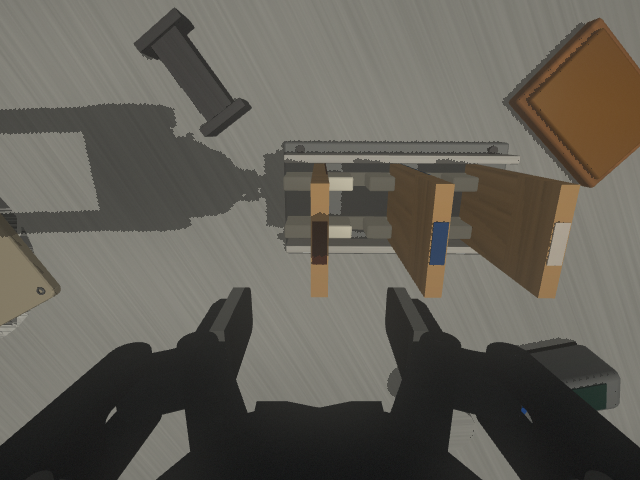

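The wrist view shows the brown dab at (319,243), midway between the fingers at u≈250 and 388, and the panel edge runs parallel to the pads. I'll descend and grip.

>>> {"name": "apply_moves", "arguments": {"angular": [[0,0,0],[0,0,0],[0,0,0],[0,0,0],[0,0,0],[0,0,0]], "travel": [[0,0.06,-0.8],[0,0,-0.8],[0,0,-0.7],[0,0,-0.4],[0,0,-0.2],[0,0,0]], "jaw": [0.7,0.7,0.7,0.7,0.7,0.7]}}

```text
time: 3.45
tool_pos: [434.9, -156.5, 148.5]
tcp_rot: [180.0, -0.0, 61.8]
ft_force: [-0.9, -0.5, -0.7]
finger_gap: 59.7
grip_force: 0.0
```

>>> {"name": "apply_moves", "arguments": {"angular": [[0,0,0],[0,0,0],[0,0,0],[0,0,0],[0,0,0],[0,0,0],[0,0,0],[0,0,0]], "travel": [[0,0,0],[0,0,0],[0,0,0],[0,0,0],[0,0,0],[0,0,0],[0,0,0],[0,0,0]], "jaw": [0,0,0,0,0,0,0,0], "force": 45}}

```text
time: 4.45
tool_pos: [435.3, -157.0, 149.0]
tcp_rot: [179.9, -0.0, 61.8]
ft_force: [0.4, -0.5, 6.1]
finger_gap: 11.6
grip_force: 44.8
```

>>> {"name": "apply_moves", "arguments": {"angular": [[0,0,0],[0,0,0],[0,0,0],[0,0,0],[0,0,0],[0,0,0],[0,0,0],[0,0,0],[0,0,0],[0,0,0],[0,0,0]], "travel": [[0,0,0.2],[0,0,0.3],[0,0,0.4],[0,0,0.5],[0,0,0.5],[0,0,0.5],[0,0,0.5],[0,0,0.5],[0,0,0.4],[0,0,0.2],[0,0,0]], "jaw": [0,0,0,0,0,0,0,0,0,0,0]}}

```text
time: 5.82
tool_pos: [435.0, -156.8, 308.7]
tcp_rot: [180.0, -0.0, 61.8]
ft_force: [0.1, 0.6, -1.9]
finger_gap: 11.5
grip_force: 44.1
```

```bash
python3 - <<'E'
from h import *
st=r.sense();print(st['joint_pos'],st['tool_pos'],st['finger_gap'],st['grip_force'])
M=Ro.from_euler('xyz',st['tcp_rot'],degrees=True)
# panel in tool: grasp axis; panel z=-tool z, panel x = tool y ; lower end 137+? TCP at z=149, lower end z=12 -> 137 ahead of TCP
for yaw in (27,10,0):
    x=np.array([np.cos(np.radians(yaw)),np.sin(np.radians(yaw)),0]);z=np.array([0,0,1.])
    px=(x+z)/2**.5; pz=(z-x)/2**.5
    coat=np.array([526,264,190]); tcp=coat-6*px+(137-50)*pz
    print(yaw,tcp.round(1),'lower end',(coat-6*px-50*pz).round(0),'body back',(tcp+250*pz).round(0))
E
```

```text
[-2.61827259e+01 -1.52160485e+01  1.01515520e+02 -8.05681527e-04
  9.36652927e+01  2.05791606e+00] [ 434.99176338 -156.83066678  308.70624291] 11.490198821378968 44.118027091026306
27 [467.4 234.1 247.3] lower end [554. 278. 150.] body back [310. 154. 424.]
10 [461.2 252.6 247.3] lower end [557. 269. 150.] body back [287. 222. 424.]
0 [460.2 264.  247.3] lower end [557. 264. 150.] body back [283. 264. 424.]
```

>>> {"name": "apply_moves", "arguments": {"angular": [[0,0,0.5],[0,0,0.6],[0,0,0.7],[0,0,0.7],[0,0,0.6],[0,0,0.42],[0,0,0],[0,0,0]], "travel": [[-0.12,0.5,0],[-0.16,0.7,0],[-0.18,0.8,0],[-0.18,0.8,0],[-0.14,0.7,0],[-0.1,0.42,0],[0,0,0],[0,0,0]], "jaw": [0,0,0,0,0,0,0,0]}}

```text
time: 6.82
tool_pos: [399.3, 0.1, 307.8]
tcp_rot: [-180.0, 0.0, 89.9]
ft_force: [-0.1, -0.6, -0.5]
finger_gap: 11.5
grip_force: 44.0
```

>>> {"name": "apply_moves", "arguments": {"angular": [[0,-0.4,0],[0,-0.5,0],[0,-0.6,0],[0,-0.7,0],[0,-0.7,0],[0,-0.7,0],[0,-0.7,0],[0,-0.6,0],[0,-0.5,0],[0,-0.23,0],[0,0,0],[0,0,0]], "travel": [[0.2,0,-0.1],[0.27,0,-0.14],[0.33,0,-0.16],[0.38,0,-0.19],[0.38,0,-0.19],[0.38,0,-0.19],[0.38,0,-0.19],[0.33,0,-0.16],[0.27,0,-0.14],[0.15,0,-0.09],[0,0,0],[0,0,0]], "jaw": [0,0,0,0,0,0,0,0,0,0,0,0]}}

```text
time: 8.32
tool_pos: [522.4, -0.4, 246.6]
tcp_rot: [135.0, -0.1, 89.9]
ft_force: [0.9, -0.3, -0.5]
finger_gap: 11.6
grip_force: 44.1
```

```bash
python3 - <<'E'
from h import *
st=r.sense();print(st['joint_pos'],st['tool_pos'],st['tcp_rot'],st['finger_gap'],st['grip_force'])
M=Ro.from_euler('xyz',st['tcp_rot'],degrees=True).as_matrix();print('z',M[:,2],'y',M[:,1])
snap('side','side1')
E
```

```text
[-10.49496006 -47.88496313 139.66963621  10.59816664  44.18550988
 -14.99605145] [ 5.22378975e+02 -3.98812564e-01  2.46550824e+02] [ 1.34999010e+02 -5.11281633e-02  8.98984530e+01] 11.589877595453778 44.135366678237915
z [ 7.07119005e-01 -6.22268878e-04 -7.07094284e-01] y [ 0.70709234 -0.0018842   0.70711872]
```

View pics/side1.png

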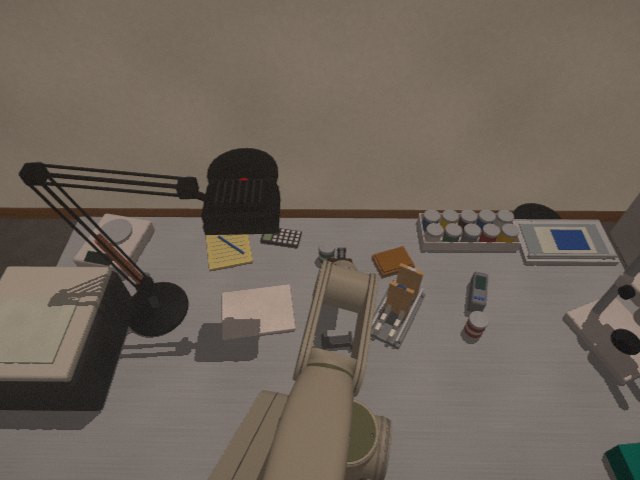

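The side view shows the arm at azimuth 0, holding the tilted panel hidden behind the wrist. The wrist front at (345,262) stays short of and beside the lamp head at (242,190). I'll swing about the base axis to under the lamp.

>>> {"name": "apply_moves", "arguments": {"angular": [[0,0,0.333],[0,0,0.333],[0,0,0.333],[0,0,0.333],[0,0,0.333],[0,0,0]], "travel": [[-0.014,0.607,0],[-0.042,0.606,0],[-0.07,0.603,0],[-0.098,0.599,0],[-0.126,0.594,0],[0,0,0]], "jaw": [0,0,0,0,0,0]}}

```text
time: 9.12
tool_pos: [508.4, 121.3, 246.9]
tcp_rot: [134.9, -0.1, 103.4]
ft_force: [0.3, -0.6, -0.1]
finger_gap: 11.3
grip_force: 44.2
```

```bash
python3 - <<'E'
from h import *
st=r.sense();print(st['joint_pos'],st['tool_pos'],st['tcp_rot'])
snap('top','top1')
E
```

```text
[  2.97141778 -47.87582543 139.65225074  10.61943033  44.1452738
 -15.00974864] [508.36405762 121.32912129 246.88703373] [ 1.34948197e+02 -5.34931963e-02  1.03366493e+02]
```

View pics/top1.png

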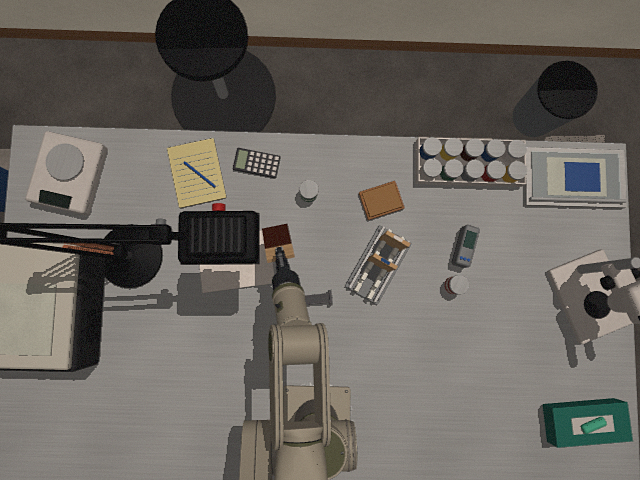

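The top view shows the coating facing up at (276,236), the other panels undisturbed, and the arm well short of the lamp head. I'll finish the swing.

>>> {"name": "apply_moves", "arguments": {"angular": [[0,0,0.333],[0,0,0.333],[0,0,0.333],[0,0,0.333],[0,0,0.333],[0,0,0],[0,0,0],[0,0,0],[0,0,0]], "travel": [[-0.153,0.587,0],[-0.18,0.58,0],[-0.207,0.571,0],[-0.233,0.56,0],[-0.259,0.549,0],[0,0,0],[0,0,0],[0,0,0],[0,0,0]], "jaw": [0,0,0,0,0,0,0,0,0]}}

```text
time: 10.3
tool_pos: [467.4, 233.7, 246.3]
tcp_rot: [135.0, -0.1, 116.5]
ft_force: [0.4, -1.0, -1.2]
finger_gap: 11.4
grip_force: 44.2
```

```bash
python3 - <<'E'
from h import *
st=r.sense();M=Ro.from_euler('xyz',st['tcp_rot'],degrees=True).as_matrix()
print('coat',np.array(st['tool_pos'])+87*M[:,2]+6*M[:,1],'tilt',np.degrees(np.arccos(M[2,1])),np.abs(st['qd']).max(),st['grip_force'])
# check of the held panel in top1: coating centroid vs prediction there
s=pickle.load(open('pics/top0.pkl','rb'));i=cv2.imread('pics/top1.png')[220:260,255:300].astype(int)
m=((i[:,:,2]>i[:,:,0]+20)&(i[:,:,2]<90)).astype('uint8');x,y=cv2.minAreaRect(cv2.findNonZero(m))[0]
N=Ro.from_euler('xyz',[134.95,-.05,103.37],degrees=True).as_matrix();c=np.array([508.4,121.3,246.9])+87*N[:,2]+6*N[:,1]
print(c,onz(s,x+255,y+220,c[2]))
E
```

```text
coat [526.29400502 263.16933953 189.08864101] tilt 44.959054050539244 0.19703154184513738 44.173643589019775
[572.41567504 136.56659186 189.68178155] [551.31640654 136.65155069 189.68178155]
```

```bash
python3 - <<'E'
from h import *
s=pickle.load(open('pics/top1.pkl','rb'));i=cv2.imread('pics/top1.png')
N=Ro.from_euler('xyz',[134.95,-.05,103.37],degrees=True).as_matrix();c=np.array([508.4,121.3,246.9])+87*N[:,2]+6*N[:,1]
print(np.round([proj(s,c)]+[proj(s,c+a*50*N[:,2]) for a in(1,-1,-2)],1))
print([(v,i[v,round(276+(v-236)*.22)].tolist()) for v in range(216,264,2)])
E
```

```text
[[277.1 234.9]
 [275.3 225.1]
 [279.1 245.2]
 [281.2 256. ]]
[(216, [129, 134, 139]), (218, [133, 138, 142]), (220, [132, 137, 143]), (222, [131, 136, 140]), (224, [135, 140, 144]), (226, [27, 33, 53]), (228, [12, 25, 56]), (230, [9, 14, 49]), (232, [20, 33, 57]), (234, [20, 23, 53]), (236, [22, 27, 53]), (238, [16, 21, 53]), (240, [26, 29, 53]), (242, [13, 21, 54]), (244, [17, 21, 52]), (246, [68, 94, 126]), (248, [33, 26, 31]), (250, [38, 39, 38]), (252, [45, 44, 43]), (254, [93, 94, 100]), (256, [57, 60, 60]), (258, [80, 82, 86]), (260, [83, 85, 87]), (262, [80, 82, 82])]
```

The coating runs over v 225–245 in the image, which matches the prediction, so the earlier mismatch came from the mask. I'm handing in.

```bash
python3 -c "
from bench import r
print(r.hand_in())"
```

```text
the job is handed in; nothing more can be done
None
```

I handed the job in at about 10.5 s with the brown panel held still under the lamp, coating up at 45°, its middle about 189 mm above the bench and, by my measurements, within a few millimetres of below the lens. The hand-in returned no verdict.

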